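# Close the parts boxes in the treadle press and stack them

### The job

Close every parts box on the table in the pedal press, then stack the boxes on the plywood board, one box at a time and the longest first: set the box on the press plate so that it sits down over the two lugs, press the pedal down to its stop so that the press arm pushes the raised lid home, let the pedal up, and lift the box over to the board before starting the next. The finished stack stands on the board lugs with the longest box at the bottom and the shortest on top, every box locked down over the lugs below it and every lid fully home; leave the tape roll, the can and the pliers where they are.

Things in the scene. Friction and masses are not known exactly. Their poses are not given: they have to be found in the camera images.
- long_box_mid (a point): Grey box with white lid, 140 mm long (x), 62 mm wide (y, grip here), body 50 mm high; the point is on its centre line, 28 mm above its underside; z up. Underside: two square recesses 26 mm wide, 8 mm deep, at x = +-30 mm, that go over two lugs. With the lid home its flat top is 56 mm above the underside; the next box rests there. Half a turn is the same. 0.2 to 0.4 kg. None if absent.
- long_lid (a joint): How far the 140 mm box's lid stands up from home, m: 0 home, 0.007 to 0.009 at the start. Slides straight down with about 2.5 N of friction, stays where left. Lid: 6 mm plate, 2 mm in from the box sides, with two round lugs on top at x = +-30 mm, 7 mm high, tapering from 22 to 16 mm across. None if absent.
- mid_box_mid (a point): Grey box with white lid, 120 mm long (x), 62 mm wide (y, grip here), body 50 mm high; the point is on its centre line, 28 mm above its underside; z up. Underside: two square recesses 26 mm wide, 8 mm deep, at x = +-30 mm, that go over two lugs. With the lid home its flat top is 56 mm above the underside; the next box rests there. Half a turn is the same. 0.2 to 0.4 kg. None if absent.
- mid_lid (a joint): How far the 120 mm box's lid stands up from home, m: 0 home, 0.007 to 0.009 at the start. Slides straight down with about 2.5 N of friction, stays where left. Lid: 6 mm plate, 2 mm in from the box sides, with two round lugs on top at x = +-30 mm, 7 mm high, tapering from 22 to 16 mm across. None if absent.
- short_box_mid (a point): Grey box with white lid, 100 mm long (x), 62 mm wide (y, grip here), body 50 mm high; the point is on its centre line, 28 mm above its underside; z up. Underside: two square recesses 26 mm wide, 8 mm deep, at x = +-30 mm, that go over two lugs. With the lid home its flat top is 56 mm above the underside; the next box rests there. Half a turn is the same. 0.2 to 0.4 kg. None if absent.
- short_lid (a joint): How far the 100 mm box's lid stands up from home, m: 0 home, 0.007 to 0.009 at the start. Slides straight down with about 2.5 N of friction, stays where left. Lid: 6 mm plate, 2 mm in from the box sides, with two round lugs on top at x = +-30 mm, 7 mm high, tapering from 22 to 16 mm across. None if absent.
- platen (a point): Press, fixed: centre of its plate's top (150 x 70 mm), 20 mm above the table; z up, x to the arm's uprights (x 113 to 143 mm, 115 mm above the table). Two lugs as on the lids at x = +-30 mm: a box sits here, length along x, underside at this height. At rest the arm stands up, 0.23 m high, plate open above; the pedal swings it over so its foot pushes the lid's middle.
- pedal_pad (a point): Centre of the top of the pedal's rubber pad, 55 x 66 mm. It moves with the pedal. In the platen's frame y = -130 mm; at rest x about -39 mm and 92 mm above the table, sloping 0.42 rad, its -x edge higher; at the stop x = -55 mm, 42 mm above the table, level.
- pedal (a joint): Angle of the pedal, rad: 0 at rest (up), 0.42 at its stop (down). Level hinge along the platen's y axis, 125 mm from the pad's centre on the +x side. A spring returns it; pressing at the pad takes 4 N at first, up to about 20 N as the lid goes home.
- board_top (a point): Centre of the top of the plywood stacking board (170 x 100 mm, fixed), 15 mm above the table; z up, x along its length. Two lugs as on the lids at x = +-30 mm: the lowest box sits here, length along x, underside at this height.
- tape: Roll of tape lying flat, 100 mm across, 25 mm high; origin under its centre. Leave alone.
- can: Drinks can standing up, 66 mm across, 115 mm high; origin under its centre. Leave alone.
- pliers: Yellow-handled pliers lying flat, 190 mm long, 18 mm high; origin at the pivot, on the table; handles towards -x. Leave alone.
Not all that is in view belongs to the job. Leave any red look-alike of the part that bears mid_box_mid alone.

How it is judged (in metres and radians):
On the way, in this order (a step that is already met when the one before it is completed fails the run):
1. the 140 mm box sits over the press plate's lugs with its lid home and the pedal down at its stop (pad centre within 4 mm of its lowest) (x of long_box_mid in the frame of platen between -0.006 and 0.006 m and y of long_box_mid in the frame of platen between -0.006 and 0.006 m and angle between the x axis of long_box_mid and the x axis of platen, either way round below 0.12 rad and angle between long_box_mid's own z axis and vertical below 0.06 rad and z of long_box_mid in the frame of platen between 0.024 and 0.032 m and value of joint long_lid below 0.0025 m and z of pedal_pad in the frame of long_box_mid below -0.002 m), for 0.2 s.
2. the 140 mm box is locked in its place on the board or on the stack there (x of long_box_mid in the frame of board_top between -0.011 and 0.011 m and y of long_box_mid in the frame of board_top between -0.011 and 0.011 m and angle between the x axis of long_box_mid and the x axis of board_top, either way round below 0.12 rad and angle between long_box_mid's own z axis and vertical below 0.06 rad and z of long_box_mid in the frame of board_top between 0.024 and 0.032 m and value of joint long_lid below 0.0025 m), for 0.2 s.
3. the 120 mm box sits over the press plate's lugs with its lid home and the pedal down at its stop (pad centre within 4 mm of its lowest) (x of mid_box_mid in the frame of platen between -0.006 and 0.006 m and y of mid_box_mid in the frame of platen between -0.006 and 0.006 m and angle between the x axis of mid_box_mid and the x axis of platen, either way round below 0.12 rad and angle between mid_box_mid's own z axis and vertical below 0.06 rad and z of mid_box_mid in the frame of platen between 0.024 and 0.032 m and value of joint mid_lid below 0.0025 m and z of pedal_pad in the frame of mid_box_mid below -0.002 m), for 0.2 s.
4. the 120 mm box is locked in its place on the board or on the stack there (x of mid_box_mid in the frame of board_top between -0.011 and 0.011 m and y of mid_box_mid in the frame of board_top between -0.011 and 0.011 m and angle between the x axis of mid_box_mid and the x axis of board_top, either way round below 0.12 rad and angle between mid_box_mid's own z axis and vertical below 0.06 rad and (z of mid_box_mid in the frame of board_top between 0.024 and 0.032 m or z of mid_box_mid in the frame of board_top between 0.08 and 0.088 m) and value of joint mid_lid below 0.0025 m), for 0.2 s.
5. the 100 mm box sits over the press plate's lugs with its lid home and the pedal down at its stop (pad centre within 4 mm of its lowest) (x of short_box_mid in the frame of platen between -0.006 and 0.006 m and y of short_box_mid in the frame of platen between -0.006 and 0.006 m and angle between the x axis of short_box_mid and the x axis of platen, either way round below 0.12 rad and angle between short_box_mid's own z axis and vertical below 0.06 rad and z of short_box_mid in the frame of platen between 0.024 and 0.032 m and value of joint short_lid below 0.0025 m and z of pedal_pad in the frame of short_box_mid below -0.002 m), for 0.2 s.
6. the 100 mm box is locked in its place on the board or on the stack there (x of short_box_mid in the frame of board_top between -0.011 and 0.011 m and y of short_box_mid in the frame of board_top between -0.011 and 0.011 m and angle between the x axis of short_box_mid and the x axis of board_top, either way round below 0.12 rad and angle between short_box_mid's own z axis and vertical below 0.06 rad and (z of short_box_mid in the frame of board_top between 0.024 and 0.032 m or z of short_box_mid in the frame of board_top between 0.08 and 0.088 m or z of short_box_mid in the frame of board_top between 0.136 and 0.144 m) and value of joint short_lid below 0.0025 m), for 0.2 s.
At the end, for the whole second after the job is handed in: Every box present stands in one upright stack on the board, longest lowest, each seated over the lugs below (height within 4 mm, within 11 mm of the board's centre along and across, 0.12 rad of its direction, tilt under 0.06 rad), every lid within 2.5 mm of home, and the pedal up (all of step 2 and all of step 4 and all of step 6 and value of joint pedal below 0.05 rad); the robot touches nothing.
It fails at once if the tape is moved more than 30 mm (distance of tape from where it was at the start of the episode above 0.03 m).
It fails at once if the can is moved more than 30 mm (distance of can from where it was at the start of the episode above 0.03 m).
It fails at once if the pliers is moved more than 30 mm (distance of pliers from where it was at the start of the episode above 0.03 m).
Of long_box, mid_box, short_box only 2 to 3 are there at a start; the rules pass over those that are not, and their reading is None.
At some moment in a run one of long_box, mid_box, short_box may be knocked a few centimetres aside while the robot is not near it.
Once in a run the grip may slacken for a moment while it holds something.
It also fails if it takes over 210 s, if anything falls off the work surface, if the arm or the gripper's body presses on something with over 40 N, if the wrist force passes 120 N, or if a joint passes its speed limit or range.

### The arm

A 6-joint arm with a two-finger parallel gripper is mounted at the origin on the work surface. World frame = base frame: x ahead of the robot, y to its left, z up, the work surface at z = 0. Lengths are in m, angles in degrees, forces in N, time in s.
With the tool pointing down it reaches from about 0.375 to 0.75 m from the base axis. Payload 9 kg.
Tool frame: the origin (TCP) lies where the fingers leave the gripper's body, on its centre line; the fingertips stand 73 mm ahead of it and the grasp point (between the pads) lies 54 mm ahead of it (robot.tip_reach is the distance from the TCP to the fingertips, in m); z points along the fingers, y is the line along which they close (so a half turn about z gives the same grasp; the last joint's range is limited). The gripper opens to 85 mm and grips with 20 to 120 N. Pads are 22 mm wide; open, the fingers measure 114 mm over their backs; the gripper's body (76 mm by 85 mm) begins 54 mm behind the grasp point. The pads swing forward as they close: fully open they stand 13 mm farther back than shut.
Start: joints at [-85.354, 5.964, 5.575, 89.605, 0, 77.527], TCP at [0.177, -0.573, 0.304] pointing down, gripper open.
Joint ranges: [-171.21, 171.21], [-48.23, 106.86], [-62.78, 66.21], [-105.2, 120.99], [-86.42, 89.51], [-180, 180]. Speed limits (degrees/s): [127.2, 127.2, 147.25, 180, 180, 180].

### API

Orientations are given as [roll, pitch, yaw] about the fixed x, y, z axes, in that order (R = Rz(yaw) Ry(pitch) Rx(roll)).
In Python, from plant import robot gives the robot as it stands. Calls block until the motion is done:
- robot.move_pose(position, orientation): joint-space move of the TCP to a pose.
- robot.line_to(position, vel=0.15, rotation=None, guard=None): straight line of the TCP; rotation=None keeps the orientation; vel is the mean speed in m/s. With guard (N) it stops when the force on the tool has changed by that much, and returns True; else False.
- robot.goto_joints(angles): joint-space move.
- robot.set_gripper(opening): finger opening in m; the grip force is fixed at half the most; returns when the fingers have stopped.
- robot.pause(seconds).
- robot.ik(position, orientation): joint angles nearest the present ones, or None.
- robot.observe(): the state.
- robot.grab_frame(name): name is "side" or "top"; returns the picture (384x512x3 uint8, blue, green, red); there is no depth.
- robot.get_calibration(name): a dict with "vertical_fov" (degrees; the focal length in pixels is half the picture's height over the tangent of half this angle, whatever the lens; pixels are square), "cx", "cy" (the principal point, pixels), "k1" (the pictures are not rectified: a ray, as slopes to the right and down, at radius r is drawn at 1 + k1 r^2 times it, then the intrinsics apply), "rvec" (rotation vector, rad) and "tvec" (3), from world to camera coordinates, as OpenCV has them. Camera axes: x right, y down, z forward; pixel columns grow to the right and rows downward; lengths in m; the calibration is good to about 2 mm. A picture is of the moment at which its call begins. get_calibration takes no time and is no camera call.
A pose or a line that the arm cannot do raises robot.IKError and nothing moves.
- robot.job_done(): hands the job in; it is judged then, once.
The state is a dict: "time": time; "q": joint angles; "qvel": joint speeds; "joint_torque": joint torques, N m; "tool_pos": TCP position; "tcp_rot": TCP orientation; "ft_force": force on the tool from outside, world axes, zero at the start; "torque": the same for the moment, N m; "gripper_width": finger opening in m; "gripper_force": force on a finger pad.
Only numpy, scipy, OpenCV 4.12 (cv2) and the standard library are available. Lean on these libraries where they do the work, as an engineer would, in place of code of your own. Each camera call takes 0.05 s, during which the arm holds its last target. There are 200 camera calls.

## Working session

There is one attempt and no reset: what is moved stays moved. The work goes in short steps, each a Python script; the robot and the scene stay as the last script left them, time stands still between calls to the robot, and variables do not carry over. Pictures are saved under pics/ and viewed, at most 14 in all, crops included, and the job is handed in when it is done.

```bash
ls; mkdir -p pics
python3 - <<'E'
from plant import robot
import cv2,numpy as np
for n in("top","side"):
    im=robot.grab_frame(n); cv2.imwrite(f"pics/{n}0.png",im); print(n,robot.get_calibration(n))
print(robot.observe())
E
```

```text
pics
top {'vertical_fov': 48.4270320924582, 'cx': 252.9147021093447, 'cy': 190.32658780971, 'k1': -0.029952377996180175, 'rvec': array([ 2.1756774 , -2.16093138,  0.14831504]), 'tvec': array([-0.01631135,  0.59153511,  1.1476496 ])}
side {'vertical_fov': 42.85147537944901, 'cx': 250.44362507761053, 'cy': 185.78757367613005, 'k1': -0.19316519959698672, 'rvec': array([ 2.15549624, -0.44224374,  0.22795648]), 'tvec': array([-0.53559573,  0.18262921,  1.62708678])}
{'time': 0.1, 'q': array([-8.53546808e+01,  5.99679014e+00,  5.53330572e+00,  8.96065779e+01,
        1.11771196e-03,  7.75255657e+01]), 'qvel': array([ 0.07479926, -0.12815737,  0.10110624, -0.06151189,  0.01432141,
        0.11065927]), 'joint_torque': array([ 7.53941102e-03, -5.58207929e+01,  5.04718351e+01,  1.28395835e-02,
       -9.60812213e-05, -4.52210429e-06]), 'tool_pos': array([ 0.17660619, -0.57319543,  0.30320097]), 'tcp_rot': array([-1.79931833e+02, -1.62250642e-02,  1.71197431e+01]), 'ft_force': array([-0.22495138,  0.82944528,  0.24298847]), 'torque': array([0.05486683, 0.02420779, 0.01941847]), 'gripper_force': 0.0, 'gripper_width': 0.08546374945407982}
```

View pics/top0.png

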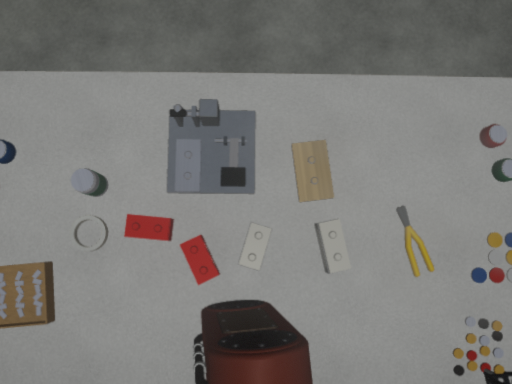

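View pics/side0.png

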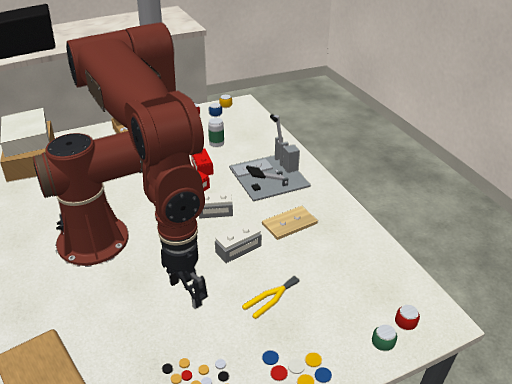

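The top view shows the press base at (211,152), with its plate at (187,165), pad at (233,177) and upright arm near (200,110). The board is at (312,170).

Candidates for boxes:
- white-lid box at (255,246)
- white-lid box at (333,246)
- red box at (149,228), a look-alike to leave alone
- red box at (200,260), a look-alike to leave alone

The side view has the two white boxes at (217,207) and (238,243). The robot may be hiding a third. I'll crop in on these next.

```bash
cat > h.py <<'E'
from plant import robot
import cv2,numpy as np
def K(c):
    f=192/np.tan(np.radians(c["vertical_fov"]/2)); return np.array([[f,0,c["cx"]],[0,f,c["cy"]],[0,0,1.]]),np.array([c["k1"],0,0,0,0])
def ray(n,px):
    c=robot.get_calibration(n);k,d=K(c);R=cv2.Rodrigues(c["rvec"])[0]
    u=cv2.undistortPoints(np.array(px,float).reshape(-1,1,2),k,d).reshape(-1,2)
    return -R.T@c["tvec"], np.c_[u,np.ones(len(u))]@R
def toz(n,px,z):
    o,d=ray(n,px); return o+d*((z-o[2])/d[:,2])[:,None]
def proj(n,P):
    c=robot.get_calibration(n);k,d=K(c)
    return cv2.projectPoints(np.array(P,float).reshape(-1,1,3),c["rvec"],c["tvec"],k,d)[0].reshape(-1,2)
E
python3 - <<'E'
from h import *
a=cv2.imread("pics/top0.png")
cr=cv2.resize(a[95:285,160:360],None,fx=3,fy=3,interpolation=cv2.INTER_CUBIC)
cv2.imwrite("pics/crop.png",cv2.convertScaleAbs(cr,alpha=1.4))
print(toz("top",[[187,165],[233,177],[312,170],[255,246],[333,246],[200,260],[149,228],[86,181],[90,233],[408,230],[255,330]],0.03).round(3))
print("campos",ray("top",[[0,0]])[0])
E
```

```text
[[ 0.662  0.172  0.03 ]
 [ 0.629  0.043  0.03 ]
 [ 0.651 -0.178  0.03 ]
 [ 0.439 -0.019  0.03 ]
 [ 0.44  -0.234  0.03 ]
 [ 0.4    0.131  0.03 ]
 [ 0.486  0.273  0.03 ]
 [ 0.615  0.452  0.03 ]
 [ 0.471  0.434  0.03 ]
 [ 0.484 -0.445  0.03 ]
 [ 0.214 -0.02   0.03 ]]
campos [0.45120933 0.00813382 1.20980306]
```

View pics/crop.png

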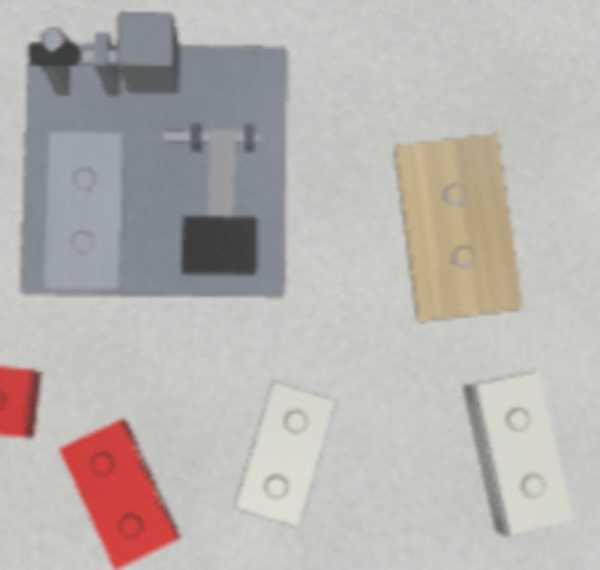

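Run:
```python
from h import *
f=lambda L:(np.array(L)+.5)/3-.5+[160,95]
def L(n,p,z,zz=None):
    w=toz("top",f(p),z); d=w[0]-w[1]; print(n,w.mean(0).round(4),"sp",np.linalg.norm(d).round(4),"yaw",np.degrees(np.arctan2(d[1],d[0])).round(1))
L("platen",[[84,179],[83,242]],.025)
L("board",[[455,195],[462,256]],.020)
L("box1",[[295,421],[276,486]],.069)
L("box2",[[518,419],[533,486]],.069)
for n,p,z in(("plate",[[48,132],[122,132],[119,289],[44,289]],.02),("boardc",[[394,145],[497,134],[522,311],[418,322]],.015),("l1",[[274,381],[336,400],[298,526],[235,507]],.064),("l2",[[476,384],[540,372],[573,520],[508,534]],.064),("pad",[[182,216],[257,216],[257,274],[182,274]],.092)):
    w=toz("top",f(p),z); print(n,w.mean(0).round(4),[np.linalg.norm(w[i]-w[i-1]).round(3) for i in range(4)], "yaw",np.degrees(np.arctan2(*(w[1]-w[2])[1::-1])).round(1))
q=robot.observe()["q"]
```

```text
platen [0.6636 0.1718 0.025 ] sp 0.0599 yaw 0.5
board [ 0.6533 -0.181   0.02  ] sp 0.0586 yaw 5.9
box1 [ 0.4395 -0.0177  0.069 ] sp 0.0595 yaw -16.1
box2 [ 0.4414 -0.2308  0.069 ] sp 0.0603 yaw 11.9
plate [0.665  0.1727 0.02  ] [np.float64(0.15), np.float64(0.07), np.float64(0.15), np.float64(0.07)] yaw 0.1
boardc [ 0.6524 -0.1811  0.015 ] [np.float64(0.171), np.float64(0.1), np.float64(0.171), np.float64(0.099)] yaw 7.1
l1 [ 0.4397 -0.0181  0.064 ] [np.float64(0.116), np.float64(0.058), np.float64(0.116), np.float64(0.058)] yaw -16.8
l2 [ 0.4417 -0.2307  0.064 ] [np.float64(0.135), np.float64(0.059), np.float64(0.134), np.float64(0.059)] yaw 11.7
pad [0.6218 0.042  0.092 ] [np.float64(0.052), np.float64(0.066), np.float64(0.052), np.float64(0.066)] yaw 0.5
```

Both white-lid boxes match by size. The box at (333,246) has a 135 mm lid, so it is the long one; the box at (255,246) has a 116 mm lid, so it is the mid one. The two red ones are look-alikes. I'll hover over the long box, check whether the arm was hiding a third, then grasp it.

```bash
cat >> h.py <<'E'
PL=(np.array([.6642,.172]),0.3); BD=(np.array([.6528,-.181]),6.5)
G=0.080   # TCP above underside of gripped box
def ori(t): return [180,0,(t+180+180)%360-180]
def st(tag=""):
    o=robot.observe(); print(tag,"t",o["time"].round(1) if hasattr(o["time"],"round") else o["time"],"pos",o["tool_pos"].round(4),"w",round(o["gripper_width"],4),"gf",round(o["gripper_force"],1),"F",o["ft_force"].round(1)); return o
def hover(xy,t,z): robot.move_pose([xy[0],xy[1],z],ori(t))
def pick(xy,t,under):
    hover(xy,t,under+.17); robot.line_to([xy[0],xy[1],under+G],vel=.12); robot.set_gripper(0.05); st("gripped")
    robot.line_to([xy[0],xy[1],under+.19],vel=.12); return st("lifted")
def place(xy,t,under,guard=12):
    hover(xy,t,under+.17); st("above")
    robot.line_to([xy[0],xy[1],under+G+.015],vel=.12)
    hit=robot.line_to([xy[0],xy[1],under+G-.002],vel=.02,guard=guard)
    st(f"down hit={hit} want z {under+G:.3f}"); return hit
def release(xy,under):
    robot.set_gripper(.085); robot.line_to([xy[0],xy[1],under+.19],vel=.15)
def shot(n,name,box,s=3):
    x0,x1,y0,y1=box; a=robot.grab_frame(n); cv2.imwrite("pics/raw_"+name,a)
    cv2.imwrite("pics/"+name,cv2.convertScaleAbs(cv2.resize(a[y0:y1,x0:x1],None,fx=s,fy=s,interpolation=cv2.INTER_CUBIC),alpha=1.3))
E
python3 - <<'E'
from h import *
robot.line_to([.177,-.573,.38])
hover([.4416,-.2308],11.8,.25); st()
a=robot.grab_frame("top"); b=robot.grab_frame("side"); cv2.imwrite("pics/a.png",np.vstack([a[60:,:],b])[:600*2:1] if 0 else cv2.resize(np.hstack([a,b]),(800,300)))
print(robot.observe()["q"].round(1))
E
```

```text
t 2.7417 pos [ 0.4415 -0.2312  0.25  ] w 0.0857 gf 0.0 F [ 0.4 -0.1 -0. ]
[-42.7 -12.2 -17.6  84.6  -0.  -54.4]
```

View pics/a.png

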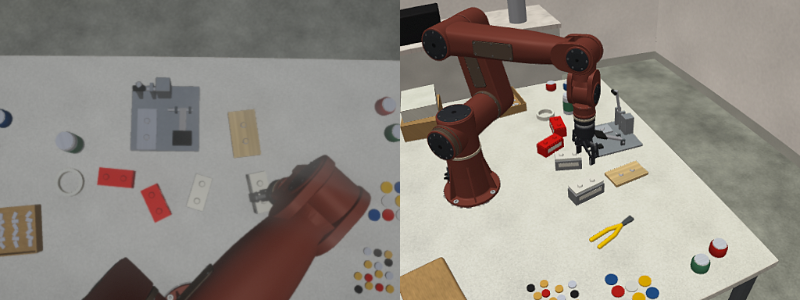

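The view shows only two grey and white boxes. The table that was hidden at the start is clear in both views, so there is no short box. The long box at the gripper is undisturbed. Picking it now.

Run:
```python
from h import *
pick([.4416,-.2308],11.8,0)
hit=place(PL[0],PL[1],.02)
o=robot.observe()
if abs(o["tool_pos"][2]-(.02+G))<.004:
    release(PL[0],.02); print("released")
    hover([.5,-.1],0,.35)
shot("top","p1.png",(150,280,90,210),4); st()
```

```text
gripped t 4.5083 pos [ 0.4422 -0.2314  0.0812] w 0.0613 gf 66.5 F [-0.5  0.3  5.6]
lifted t 5.575 pos [ 0.4412 -0.2305  0.189 ] w 0.0617 gf 65.6 F [ 0.7  0.4 -3.2]
above t 7.2583 pos [0.6643 0.1708 0.1901] w 0.0612 gf 65.7 F [-0.1 -0.1 -2.8]
down hit=True want z 0.100 t 8.7 pos [0.6642 0.172  0.1013] w 0.0613 gf 66.4 F [-0.4  0.7  5.3]
released
 t 11.3083 pos [ 0.5004 -0.0993  0.3492] w 0.0848 gf 0.0 F [-0.2 -0.5 -0.7]
```

View pics/p1.png

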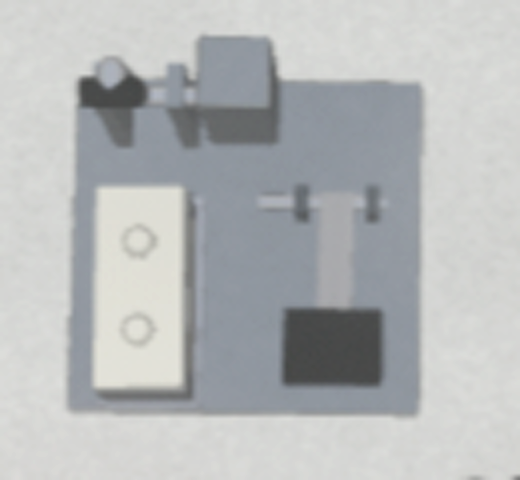

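The box sits seated on the plate (TCP about 1 mm above its target), with its lugs at (139,241) and (137,329) in the crop and the press arm up. Next I'll press the pedal with closed fingers.

```bash
cat >> h.py <<'E'
def press(name):
    x,y=.609,.042; T=robot.tip_reach
    robot.set_gripper(0.0); hover([x,y],0,.125+T); st("pre")
    hit=robot.line_to([x,y,.060+T],vel=.06,guard=35)
    if not hit:
        hit=robot.line_to([x,y,.0395+T],vel=.02,guard=28)
    robot.pause(.5); o=st(f"pressed hit={hit} tip {robot.observe()['tool_pos'][2]-T:.4f}")
    a=robot.grab_frame("side"); cv2.imwrite("pics/raws_"+name,a)
    robot.line_to([x,y,.13+T],vel=.12); hover([.5,-.1],0,.35); robot.set_gripper(.085)
    b=robot.grab_frame("side"); s=lambda i:cv2.resize(i[100:220,210:330],None,fx=3.3,fy=3.3,interpolation=cv2.INTER_CUBIC)
    cv2.imwrite("pics/"+name,np.hstack([s(a),s(b)])); st()
E
python3 - <<'E'
from h import *
f=lambda L:(np.array(L)+.5)/4-.5+[150,90]
print(robot.tip_reach,toz("top",f([[139,241],[137,329]]),.089).round(4))
press("pr1.png")
E
```

```text
0.0726 [[0.6925 0.1723 0.089 ]
 [0.6331 0.1721 0.089 ]]
pre t 13.0083 pos [0.6093 0.0412 0.199 ] w -0.0003 gf 0.0 F [0.1 0.9 0.6]
pressed hit=False tip 0.0417 t 15.9167 pos [0.6089 0.042  0.1143] w 0.0001 gf 10.2 F [-12.1  -0.4  19.4]
 t 18.6333 pos [ 0.5    -0.1     0.3501] w 0.0849 gf 0.0 F [-0.2 -1.1 -0. ]
```

View pics/pr1.png

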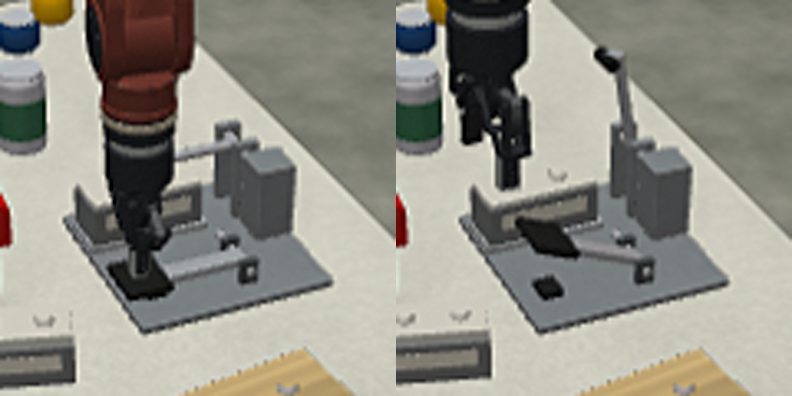

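The left crop shows the pedal flat and the press arm over the box. The right one shows the pedal and arm back up and the lid low, with a lug at about (557,174). I'll check the lid height from that lug before moving on.

Run:
```python
from h import *
for z in(.083,.091): print(z,proj("side",[[.6935,.1722,z],[.634,.172,z],[.6642+.068,.172-.029,z-.007],[.6642-.068,.172-.029,z-.007]]).round(1).tolist())
a=robot.grab_frame("side"); cv2.imwrite("pics/c.png",cv2.resize(cv2.convertScaleAbs(a[135:185,220:285],alpha=1.5,beta=-120),None,fx=12,fy=12,interpolation=cv2.INTER_NEAREST))
```

```text
0.083 [[259.1, 151.5], [245.2, 154.6], [271.0, 154.5], [239.0, 161.9]]
0.091 [[259.1, 149.7], [245.2, 152.9], [271.1, 152.8], [239.0, 160.1]]
```

View pics/c.png

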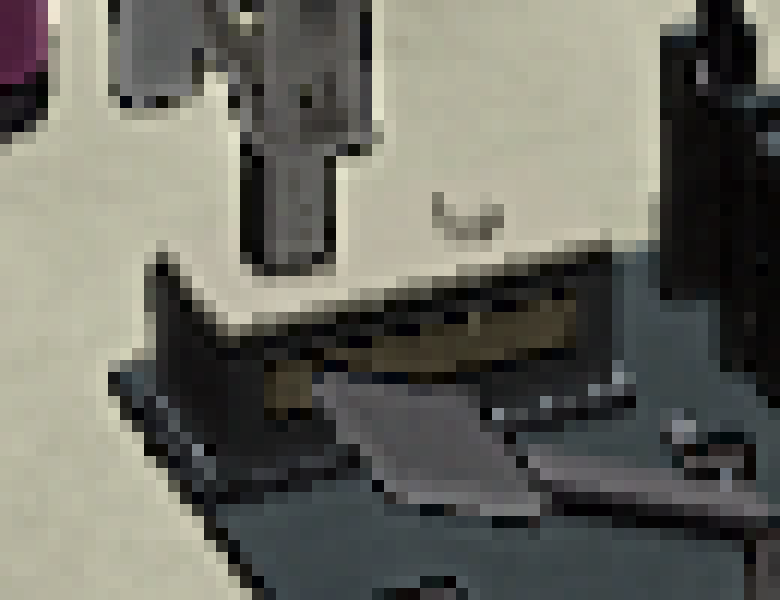

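The lug's near rim bottoms out at about row 154.6. The prediction is 154.5 with the lid home and 152.8 with it raised, so the lid is home. Moving the long box to the board.

Run:
```python
from h import *
pick(PL[0],PL[1],.02)
hit=place(BD[0],BD[1],.015)
o=robot.observe()
if abs(o["tool_pos"][2]-(.015+G))<.004:
    release(BD[0],.015); print("released")
    hover([.45,.28],0,.35)
shot("top","p2.png",(220,370,120,290),3.5); st()
```

```text
gripped t 21.2583 pos [0.6649 0.1721 0.1013] w 0.0617 gf 67.1 F [-0.4  0.3  6.2]
lifted t 22.325 pos [0.6637 0.172  0.2087] w 0.0612 gf 66.1 F [ 0.2 -0.7 -4. ]
above t 23.6583 pos [ 0.6531 -0.1798  0.1851] w 0.0614 gf 66.1 F [ 0.3  0.9 -2.3]
down hit=True want z 0.095 t 25.1083 pos [ 0.6533 -0.1812  0.0963] w 0.0612 gf 67.0 F [ 0.2 -1.2  4.2]
released
 t 28.3083 pos [0.4505 0.2794 0.3495] w 0.0844 gf 0.0 F [ 0.7 -0.5  0.3]
```

View pics/p2.png

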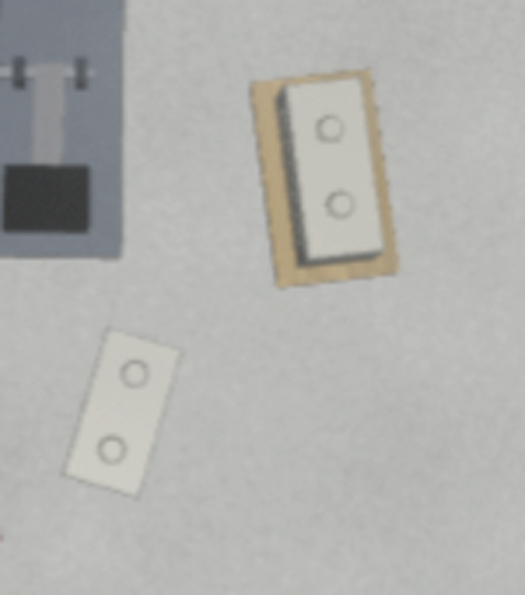

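The long box is seated on the board, with its lugs at (330,129) and (340,204). The mid box's lugs are at (135,374) and (112,450). I'll remeasure both, then pick the mid box.

Run:
```python
from h import *
f=lambda L:(np.array(L)+.5)/3.5-.5+[220,120]
def L(n,p,z):
    w=toz("top",f(p),z); d=w[0]-w[1]; t=np.degrees(np.arctan2(d[1],d[0])); print(n,w.mean(0).round(4),np.linalg.norm(d).round(4),t.round(1)); return w.mean(0)[:2],t
L("long",[[330,129],[340,204]],.076)
m,t=L("mid",[[135,374],[112,450]],.069)
m0=np.array([.4396,-.0179])
if np.linalg.norm(m-m0)<.004 and abs(t+16.4)<3: m,t=m0,-16.4
print(m,t)
pick(m,t,0)
place(PL[0],PL[1],.02)
o=robot.observe()
if abs(o["tool_pos"][2]-(.02+G))<.004:
    release(PL[0],.02); print("released")
    hover([.5,-.1],0,.35)
shot("top","p3.png",(150,370,90,230),3); st()
```

```text
long [ 0.6511 -0.1799  0.076 ] 0.059 6.8
mid [ 0.4619 -0.0178  0.069 ] 0.06 -16.6
[ 0.46185691 -0.0178022 ] -16.62429533748815
gripped t 30.8583 pos [ 0.4625 -0.0181  0.0811] w 0.0615 gf 66.5 F [-0.7 -0.6  6.3]
lifted t 31.925 pos [ 0.4614 -0.0176  0.189 ] w 0.0616 gf 65.9 F [ 0.1  0.2 -4.6]
above t 33.0 pos [0.6638 0.1712 0.1899] w 0.0616 gf 65.8 F [-1.3 -0.5 -4.3]
down hit=True want z 0.100 t 34.4417 pos [0.6642 0.172  0.1012] w 0.0614 gf 66.6 F [-0.7  0.5  5.1]
released
 t 37.05 pos [ 0.5004 -0.0993  0.3492] w 0.0847 gf 0.0 F [-0.5 -0.3  0.1]
```

View pics/p3.png

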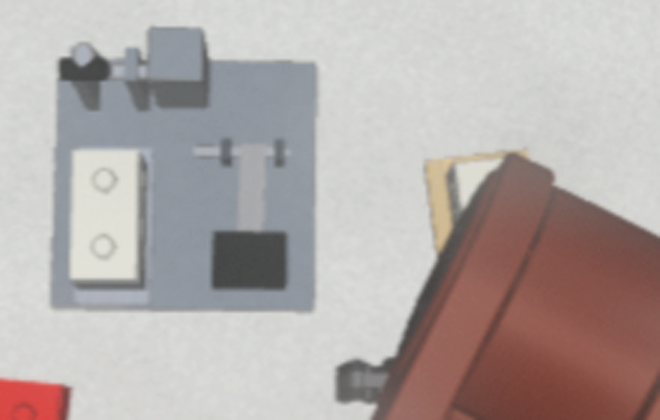

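The mid box had been knocked 22 mm, and I caught that by remeasuring. It now sits on the plate, with its lugs at (105,180) and (103,246). Pressing, then I'll carry it over.

Run:
```python
from h import *
press("pr2.png")
```

```text
pre t 38.75 pos [0.6093 0.0412 0.199 ] w 0.0001 gf 0.0 F [-1.1  0.6  0.4]
pressed hit=False tip 0.0417 t 41.6583 pos [0.6089 0.042  0.1143] w 0.0 gf 10.2 F [-12.5   0.3  20.2]
 t 44.375 pos [ 0.5  -0.1   0.35] w 0.0851 gf 0.0 F [ 0.3 -0.6 -0.4]
```

View pics/pr2.png

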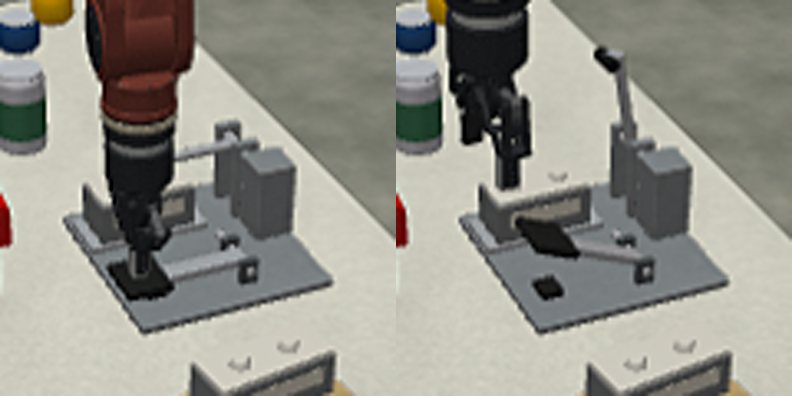

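The picture matches the first press: pedal flat on the left, back up on the right, lid lug at (557,176), so the lid is home. Stacking the mid box on the long one.

Run:
```python
from h import *
pick(PL[0],PL[1],.02)
xy=np.array([.6522,-.1806]); u=.071
place(xy,6.6,u)
o=robot.observe()
if abs(o["tool_pos"][2]-(u+G))<.004:
    release(xy,u); print("released")
    hover([.45,.28],0,.35)
robot.pause(.3)
a=robot.grab_frame("top"); b=robot.grab_frame("side")
cv2.imwrite("pics/p4.png",np.hstack([cv2.resize(a[120:220,270:370],None,fx=4,fy=4,interpolation=cv2.INTER_CUBIC),cv2.resize(b[150:250,240:340],None,fx=4,fy=4,interpolation=cv2.INTER_CUBIC)])); st()
```

```text
gripped t 46.95 pos [0.6649 0.172  0.1013] w 0.0611 gf 67.3 F [-0.1 -0.   5.3]
lifted t 48.0167 pos [0.6637 0.172  0.2087] w 0.0614 gf 66.4 F [-1.   0.  -5.6]
above t 49.35 pos [ 0.6524 -0.1794  0.2407] w 0.0614 gf 66.3 F [-0.9  0.1 -4.9]
down hit=True want z 0.151 t 50.8 pos [ 0.6521 -0.1806  0.1523] w 0.0614 gf 67.1 F [-2.2  0.1  6.3]
released
 t 54.3 pos [0.4501 0.2798 0.35  ] w 0.0849 gf 0.0 F [ 0.4 -0.  -1.2]
```

View pics/p4.png

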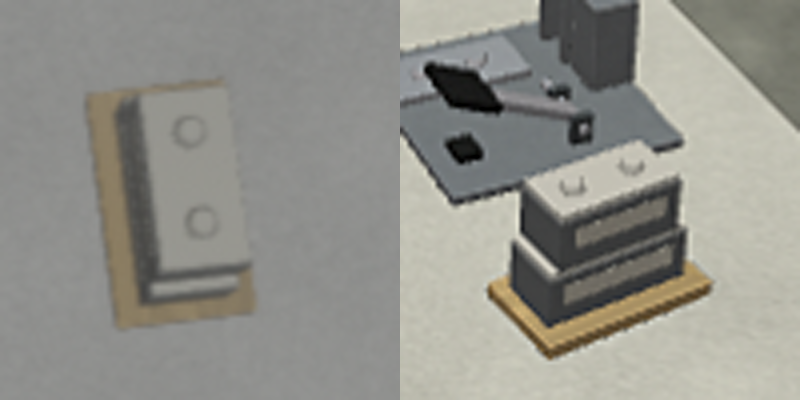

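The mid box stands flush on the long one on the board, with its lugs at (190,131) and (203,222). It landed at the same height offset as the other two seatings. The pedal is up, the gripper is clear, and there is no short box, so I'm handing in.

```bash
python3 -c "
from h import *
print(robot.job_done())"
```

```text
the job is handed in; nothing more can be done
None
```

I closed both boxes on the table in the press, stacked them on the board with the 140 mm box at the bottom and the 120 mm box on top, and handed the job in at about 54 s; no 100 mm box was present, and no verdict was returned.

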